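# Drop the divider comb into the kit case and latch it

### The job

Fit the six-toothed divider comb into the grooved liner in the middle of the parts case: feel for the grooves, let every tooth go into its own groove and bring the comb gently down until it is fully home, without forcing the thin plastic. Then slide the steel latch all the way over the end of the comb to lock it, and leave everything else on the bench alone.

Things in the scene. Friction and masses are not known exactly. Their poses are not given: they have to be found in the camera images.
- comb: Six-toothed divider comb, black plastic, about 0.12 kg, standing teeth down on a stand. Origin: middle of the underside of its spine; z up, y along the spine. Spine 140 (y) x 16 (x) mm, z 0 to 6 mm. Six plate teeth hang below at y = -50, -30, -10, 10, 30, 50 mm, each 4 (y) x 36 (x) mm, down to z = -22 mm, square-ended. Symmetric: either way round fits.
- comb_grip (a point): On the comb's z axis, 30 mm above its origin, in the upright grip tab on the middle of the spine: 12 (x) x 40 (y) mm, z 6 to 42 mm above the comb's origin. Pinch the tab across x.
- stand_a: Wooden stand of the six-toothed comb, fixed, origin under its middle. Base 56 (x) x 150 (y) x 6 mm; two end posts at y = -67 and 67 mm carry the spine's ends with its underside 40 mm over the bench, between 6 mm high lips. Lift the comb straight up. The four-toothed comb has an identical stand; the two stands may be in either place.
- spare_comb: Another black comb, same outline, on an identical stand, but with four teeth 32 mm apart: it does not fit. Leave it there.
- case: White open parts case, 36 mm high, fixed. Origin: on the bench under the middle of its central bay; z up, bay along y. Case spans x -90 to 90, y -95 to 157 mm. The bay holds a grey grooved liner, 150 (y) x 46 (x) mm, centred on x = 0, top at z = 34 mm. The liner is thin: more than 40 N of contact force between comb and case (liner and latch included) cracks it.
- bay (a point): Middle of the bay at liner-top height (case x 0, y 0, z 34 mm), case axes. The liner is clamped, stiff to move, with its own middle anywhere from -9 to 9 mm along y from here. That offset is NOT in any measured pose: see it or feel for it. Comb fully home: spine's underside on the liner's ends, comb origin at this height. On ungrooved plastic the teeth stand on top, origin 22 mm higher.
- bay_floor (a point): Liner floor (case z 8 mm) under the bay's middle. The liner has six pairs of upright grooves 20 mm apart (y = -50 to 50 mm from the liner's middle), each 6 mm long in y, from x = -19.5 to 19.5 mm: a tooth has 1 mm play each way in y, 1.5 mm in x. One groove too far is blocked by the liner's solid ends. Home, the teeth end 4 mm above this floor.
- latch (a joint): Latch travel: 0 open, 0.032 m fully closed; starts nearly open. Slides along the case's -y towards the comb with about 2 N friction and stays where left. Its tongue (18 mm wide, 5 mm thick, underside 41.5 mm over the bench, tip at case y = 88 mm when open) passes 1.5 mm over the end of a comb that is fully home and butts against one that stands higher.
- latch_tab (a point): Point on the latch's upright steel thumb tab, 5 mm below its top. The tab is 12 (x) x 14 (y) mm, from z = 46.5 mm to 78.5 mm above the bench; when open it stands at case x = 0, y = 125 mm, and moves with the latch. Pinch it across x or push it.
- screwdriver: Red screwdriver, 170 mm, lying on the bench. Bystander.
- wheel: Black rubber kit wheel, 60 mm across, 20 mm high, lying flat. Bystander.
- strip: Dark perforated steel strip, 110 x 12 x 4 mm, flat on the bench. Bystander.
- pen: Yellow pen, 140 mm long. Bystander.
- pliers: Red-handled pliers, about 140 mm long. Bystander.
- motor: Small yellow geared motor, about 70 x 22 x 22 mm. Bystander.
- glue: White glue bottle, 110 mm high, 40 mm across. Bystander.
Mind the look-alikes: they are no part of the job. What is shaped like the comb but blue or yellow is not meant.

How it is judged:
On the way:
1. the comb is fully home in the liner while the latch is still open (z of comb in the frame of case below 0.0365 m and horizontal distance between comb and case below 0.013 m and angle between the y axis of comb and the y axis of case, either way round below 0.06 rad and value of joint latch below 0.01 m), for 0.2 s.
At the end, for the whole second after the job is handed in: The six-toothed comb is level and at rest in the liner, all teeth in their grooves and the spine within 2 mm of fully down (origin within 13 mm of the case's origin seen from above, spine within 0.06 rad of the bay), the latch slid at least 27 of its 32 mm over the comb's end, and the comb released (z of comb in the frame of case between 0.031 and 0.036 m and horizontal distance between comb and case below 0.013 m and angle between the y axis of comb and the y axis of case, either way round below 0.06 rad and angle between comb's own z axis and vertical below 0.05 rad and value of joint latch above 0.027 m and linear speed of comb below 0.02 m/s and contact force between comb and the fingers below 0.1 N); the robot touches nothing.
It fails at once if the comb is pressed against the liner, latch or case with more than 40 N (contact force between comb and case above 40 N).
It fails at once if the spare comb is moved from its stand (more than 20 mm) (distance of spare_comb from where it was at the start of the episode above 0.02 m).
It fails at once if a bystander is moved more than 30 mm (distance of any of screwdriver, wheel, strip, pen, pliers, motor, glue from where it was at the start of the episode above 0.03 m).
It also fails if it takes over 72 s, if anything falls off the work surface, if the arm or the gripper's body presses on something with over 40 N, if the wrist force passes 120 N, or if a joint passes its speed limit or range.

### The arm

A 6-joint arm with a two-finger parallel gripper is mounted at the origin on the work surface. World frame = base frame: x ahead of the robot, y to its left, z up, the work surface at z = 0. Lengths are in m, angles in rad, forces in N, time in s.
With the tool pointing down it reaches from about 0.35 to 0.8 m from the base axis. Payload 7.3 kg.
Tool frame: the origin (TCP) lies at the very end of the fingers, on their centre line; the grasp point (between the pads) lies 19 mm behind it; z points along the fingers, y is the line along which they close (so a half turn about z gives the same grasp; the last joint's range is limited). The gripper opens to 85 mm and grips with 20 to 120 N. Pads are 22 mm wide; open, the fingers measure 114 mm over their backs; the gripper's body (76 mm by 85 mm) begins 54 mm behind the grasp point. The pads swing forward as they close: fully open they stand 13 mm farther back than shut.
Start: joints at [0.982, 0.342, 1.524, -0, 1.275, -0.146], TCP at [0.225, 0.474, 0.231] pointing down, gripper open.
Joint ranges: [-2.53, 2.53], [-0.77, 2.02], [0.04, 2.7], [-1, 4.14], [0.28, 2.66], [-3.11, 3.11]. Speed limits (rad/s): [2.57, 2.57, 3.14, 3.14, 3.14, 3.14].

### API

Orientations are given as a unit quaternion [w, x, y, z].
In Python, from bench import manip gives the robot as it stands.
- The arm moves only by the tool send_rows, never from a script. Its argument "moves" is a list that holds one entry, the list of rows, each a list of 5 numbers: the opening, from -1 (shut) to 1 (fully open), then the shift along the tool's x, y, z in units of 25 mm (1.0 is 25 mm), then the turn about the tool's z in units of 5 degrees (1.0 is 5 degrees). In form: [[[fingers, x, y, z, roll], ...]]. A call has 1 to 10 rows; each row shifts and turns the commanded pose from where the row before left it, along the tool's axes as they then stand; what a row does not reach is not made up. A row lasts 1/8 s, in which the tool goes at most 62.5 mm and 10.7 degrees, less where a joint would pass 70% of its speed; a pose out of reach is approached as far as the arm can. A call is refused whole if a number of a shift passes 1 or a number of a turn 1, either way. A call with a gripper value outside its range is refused whole. The fingers move at their own pace and stop on an object; "force" is the grip in N (left out, the last holds). Time passes only in rows, so rows that do not move let the fingers close. It gives the time, the measured TCP pose, the force, the opening and the grip force at its end, in the units of the state.
- manip.get_obs(): the state, without advancing time (a new reading comes with each control period).
- manip.get_image(name): name is "side" or "top" or "wrist"; returns the picture (420x560x3 uint8, red, green, blue); there is no depth.
- manip.calibration(name): a dict with "fx", "fy", "cx", "cy" (pixels), "world_from_camera" (4x4, takes a point from camera to world coordinates). Camera axes: x right, y down, z forward; pixel columns grow to the right and rows downward; lengths in m; the calibration is good to about 2 mm. A picture is of the moment at which its call begins: read the wrist's pose just before it. calibration takes no time and is no camera call; for the wrist camera it gives the pose at the moment of the call.
- manip.job_done(): hands the job in; it is judged then, once.
The state is a dict: "t": time; "joint_positions": joint angles; "dq": joint speeds; "joint_torque": joint torques, N m; "eef_pos": TCP position; "ee_rot": TCP orientation; "wrist_force": force on the tool from outside, world axes, zero at the start; "moment": the same for the moment, N m; "grip_width": opening from 0.0 (shut) to 1.0 (fully open); "grasp_force": force on a finger pad.
Only numpy, scipy, OpenCV 4.12 (cv2) and the standard library are available. Lean on these libraries where they do the work, as an engineer would, in place of code of your own. Each camera call takes 0.05 s, during which the arm holds its last target. There are 200 camera calls.

## Working session

There is one attempt and no reset: what is moved stays moved. The work goes in short steps, Python scripts to look and compute and a tool call to move; the robot and the scene stay as the last step left them, time stands still between calls to the robot, and variables do not carry over. Pictures are saved under pics/ and viewed, at most 10 in all, crops included, and the job is handed in when it is done.

Besides the shell and the picture viewer there is one more tool, called after "Emit:" in YAML: its name, and indented under it one key for each argument. send_rows: Moves the arm, as the interface text tells. Its arguments: {"type":"object","properties":{"moves":{"type":"array","items":{"type":"array","items":{"type":"array","items":{"type":"number"}}}},"force":{"type":"number"}},"required":["moves"]}

```bash
mkdir -p pics
cat > h.py <<'E'
import numpy as np,cv2
from bench import manip
def snap(n,f):
    im=manip.get_image(n); cv2.imwrite(f'pics/{f}.png',cv2.cvtColor(im,cv2.COLOR_RGB2BGR)); return im
def ray(c,uv):
    T=np.array(c['world_from_camera']); d=np.array([(uv[0]-c['cx'])/c['fx'],(uv[1]-c['cy'])/c['fy'],1.])
    return T[:3,3],T[:3,:3]@d
def onz(c,uv,z):
    o,d=ray(c,uv); return o+d*(z-o[2])/d[2]
def proj(c,p):
    T=np.array(c['world_from_camera']); q=T[:3,:3].T@(np.array(p)-T[:3,3]); return np.array([c['fx']*q[0]/q[2]+c['cx'],c['fy']*q[1]/q[2]+c['cy']])
E
python3 - <<'E'
from h import *
import json
print(manip.get_obs())
a=snap('top','top0');b=snap('side','side0')
json.dump({n:{k:(v.tolist() if hasattr(v,'tolist') else v) for k,v in manip.calibration(n).items()} for n in('top','side')},open('cal.json','w'))
print(open('cal.json').read())
E
```

```text
{'t': 0.0, 'joint_positions': array([ 9.81952904e-01,  3.42728240e-01,  1.52502236e+00, -2.46928487e-05,
        1.27537652e+00, -1.45995788e-01]), 'dq': array([-0.0012357 ,  0.00022367,  0.00036703, -0.00056698,  0.00022717,
       -0.00067785]), 'joint_torque': array([-1.03402857e-03, -4.33669174e+01, -2.46010530e+01, -2.91831129e-04,
        7.99066300e-03, -1.44384217e-05]), 'eef_pos': array([0.22473159, 0.47402932, 0.23062122]), 'ee_rot': array([-2.64576894e-04,  2.19615321e-01,  9.75586245e-01, -7.20270197e-04]), 'wrist_force': array([ 0.81114563, -0.40367467, -0.59463659]), 'moment': array([ 0.00449919, -0.03517042,  0.03384956]), 'grasp_force': 0.0, 'grip_width': 0.9974564223011637}
{"top": {"fx": 464.18053391572624, "fy": 464.18053391572624, "cx": 280.0694232760412, "cy": 210.37115055504805, "world_from_camera": [[-0.00268514796363838, -0.9947182197323831, 0.10260825168012641, 0.36458625614179646], [-0.9995655647932011, -0.0003418353419456542, -0.029471423926375685, 0.04777529531816088], [0.029350837467822303, -0.10264281017702989, -0.9942851612384145, 1.3316277477177572], [0.0, 0.0, 0.0, 1.0]]}, "side": {"fx": 446.07107171164967, "fy": 446.07107171164967, "cx": 277.7146138236476, "cy": 204.2706445989261, "world_from_camera": [[0.7914570331092695, -0.33868453916037067, 0.5088109154446276, -0.1626546980199975], [-0.610780043678292, -0.46998439214056814, 0.6372302640243983, -0.8132741543735946], [0.02331315049958464, -0.8151119273314483, -0.5788342102327709, 0.8188255386311613], [0.0, 0.0, 0.0, 1.0]]}}
```

View pics/top0.png

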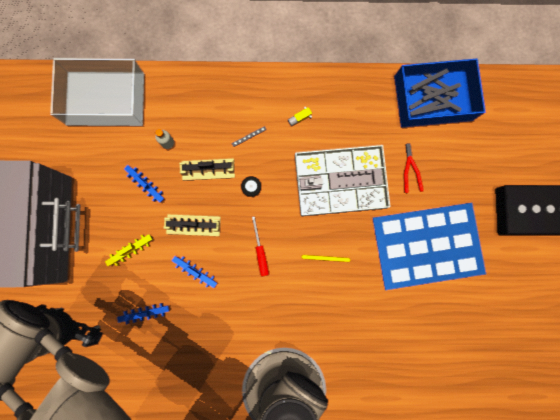

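View pics/side0.png

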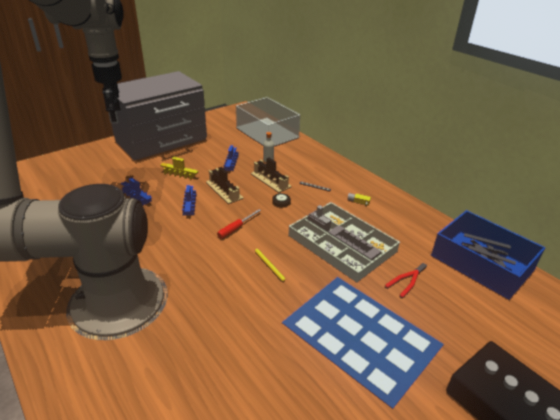

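The top view shows two black combs on wooden stands, at (207,169) and (192,225), and the case at (342,180) with the latch on its left, at about (312,183). I'll enlarge these to count the teeth.

Run:
```python
import cv2,numpy as np
a=cv2.imread('pics/top0.png')
x=cv2.resize(a[150:245,155:245],(380,400),interpolation=cv2.INTER_CUBIC)
y=cv2.resize(a[140:220,290:394],(416,320),interpolation=cv2.INTER_CUBIC)
c=np.zeros((400,796,3),np.uint8);c[:,:380]=x;c[:320,380:]=y
cv2.imwrite('pics/crop1.png',c)
```

```text
(no output)
```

View pics/crop1.png

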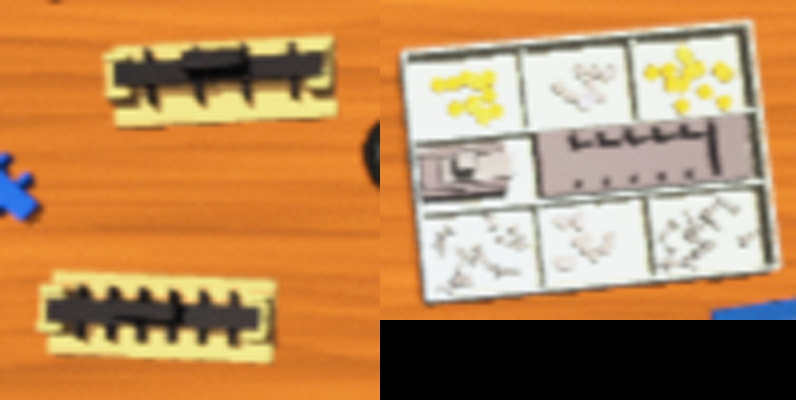

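The comb at (192,225) has six teeth, so that's the one meant. The comb at (207,169) has four and is the spare. In the case the latch end (+y) points image-left, and the grooves show in the liner. Next I'll measure both.

Run:
```python
from h import *
import json
C=json.load(open('cal.json'))['top']
a=cv2.imread('pics/top0.png'); h=cv2.cvtColor(a,cv2.COLOR_BGR2HSV)
s=h[205:245,155:230]; m=((s[...,0]>18)&(s[...,0]<35)&(s[...,2]>120)&(s[...,1]<190)).astype(np.uint8)
ys,xs=np.nonzero(m);print(len(xs))
P=np.array([onz(C,(u+155,v+205),0.02)[:2] for u,v in zip(xs,ys)],np.float32);r=cv2.minAreaRect(P);print('stand',r)
m=(s[...,2]<75).astype(np.uint8);ys,xs=np.nonzero(m)
P=np.array([onz(C,(u+155,v+205),0.046)[:2] for u,v in zip(xs,ys)],np.float32);print('comb',cv2.minAreaRect(P),P.mean(0))
q=[onz(C,p,0.036)[:2] for p in [(295,152.5),(382.5,145.5),(390,207.5),(301.3,215.8)]]
for p in q:print(p)
ya=(q[0]+q[3]-q[1]-q[2])/2;yl=np.linalg.norm(ya);u=ya/yl;print('case y',u,yl,np.degrees(np.arctan2(u[1],u[0])),'xlen',np.linalg.norm(q[0]-q[3]))
print('origin',sum(q)/4-u*0.031)
T=manip.calibration('wrist');print(np.round(T['world_from_camera'],3),T['fx'])
```

```text
635
stand ((0.4591743052005768, 0.25841352343559265), (0.15661713480949402, 0.055577393621206284), 87.59622192382812)
comb ((0.459353506565094, 0.25715547800064087), (0.12931104004383087, 0.027674967423081398), 89.95177459716797) [0.45901048 0.26053733]
[ 0.66391785 -0.03359291]
[ 0.68538652 -0.28495793]
[ 0.50656454 -0.30176167]
[ 0.48298965 -0.05022119]
case y [-0.08920954  0.99601288] 0.2524593360393648 95.11813430397235 xlen 0.18169070543244908
origin [ 0.58748014 -0.19850983]
[[ 0.428  0.856  0.289  0.15 ]
 [ 0.904 -0.405 -0.139  0.51 ]
 [-0.001  0.321 -0.947  0.374]
 [ 0.     0.     0.     1.   ]] 314.209105941507
```

Emit:
send_rows:
  moves:
    - [[1,-1,-0.4,0,0],[1,-1,-0.4,0,0],[1,-1,-0.4,0,0],[1,-1,-0.4,0,0],[1,-1,-0.4,0,0],[1,-1,-0.4,0,0],[1,-1,-0.3,0,0],[1,-1,-0.3,0,0],[1,-1,-0.3,0,0],[1,-1,-0.3,0,0]]

```text
t: 1.35
eef_pos: [0.4126, 0.2852, 0.231]
ee_rot: [-0.0, 0.22, 0.976, -0.0]
wrist_force: [-0.9, 0.5, 0.6]
grip_width: 0.998
grasp_force: 0.0
```

Emit:
send_rows:
  moves:
    - [[1,-1,-0.1,0,0],[1,-1,-0.1,0,0],[1,0,0,0,1],[1,0,0,0,1],[1,0,0,0,1],[1,0,0,0,1],[1,0,0,0,1],[1,0,0,0,1],[1,0,0,0,1],[1,0,0,0,1]]

```text
t: 2.6
eef_pos: [0.455, 0.2599, 0.2309]
ee_rot: [-0.0, 0.541, 0.841, -0.0]
wrist_force: [0.3, 0.2, 0.0]
grip_width: 1.0
grasp_force: 0.0
```

Emit:
send_rows:
  moves:
    - [[1,0,0,0,1],[1,0,0,0,1],[1,0,0,0,1],[1,0,0,0,1],[1,0,0,0,1],[1,0,0,0,0.4],[1,0,0,0,0],[1,0,0,0,0]]

```text
t: 3.6
eef_pos: [0.4552, 0.26, 0.2312]
ee_rot: [-0.0, 0.721, 0.693, -0.0]
wrist_force: [-0.1, 0.7, -0.2]
grip_width: 1.002
grasp_force: 0.0
```

Run:
```python
from h import *
import pickle
o=manip.get_obs();c=manip.calibration('wrist');snap('wrist','w1');pickle.dump((o,c),open('w1.pkl','wb'))
print(o['t'],o['eef_pos'],o['ee_rot'],o['joint_positions'])
```

```text
3.6 [0.45524955 0.25997941 0.23123736] [-3.80919838e-05  7.21233199e-01  6.92692334e-01 -5.21142983e-05] [3.72605475e-01 3.40788014e-01 1.52614030e+00 3.18966586e-05
 1.27478979e+00 4.12961788e-01]
```

View pics/w1.png

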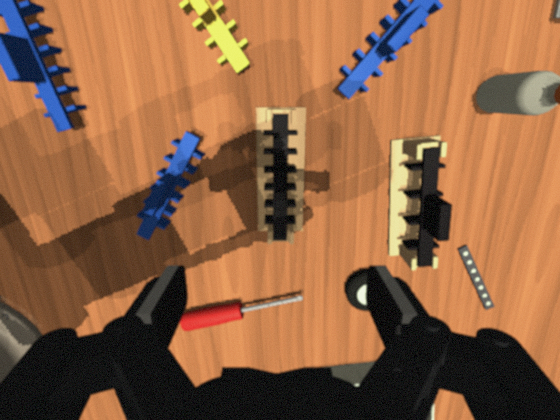

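The wrist view shows the six-tooth comb at (281,175), with its spine running from about (281,113) to (280,240). The spare, with four teeth, is at (428,205). I'll work out the comb's axis and middle from this view.

Run:
```python
from h import *
import pickle
o,c=pickle.load(open('w1.pkl','rb'))
a=cv2.imread('pics/w1.png')[100:250,245:320];g=a.max(2)
for v in range(5,145,10):
    xs=np.nonzero(g[v]<60)[0]; print(v+100,(xs.min()+245,xs.max()+245) if len(xs) else None, end=' ')
col=g[:,30:40].mean(1);print('\n',[int(x) for x in col[5:25]],[int(x) for x in col[125:148]])
for p in [(281,113),(280,240),(281,113-0),(274,225),(288,225),(257,108),(306,108),(257,236),(305,236)]: print(p,onz(c,p,0.046).round(4),onz(c,p,.006).round(4))
print(proj(c,(0.459,0.258,0.082)))
```

```text
105 None 115 (np.int64(275), np.int64(286)) 125 (np.int64(274), np.int64(286)) 135 (np.int64(273), np.int64(286)) 145 (np.int64(274), np.int64(285)) 155 (np.int64(273), np.int64(286)) 165 (np.int64(272), np.int64(288)) 175 (np.int64(274), np.int64(286)) 185 (np.int64(265), np.int64(294)) 195 (np.int64(273), np.int64(286)) 205 (np.int64(265), np.int64(295)) 215 (np.int64(266), np.int64(293)) 225 (np.int64(273), np.int64(286)) 235 (np.int64(274), np.int64(285)) 
 [188, 178, 175, 175, 199, 229, 236, 229, 184, 109, 52, 44, 47, 47, 48, 48, 47, 48, 47, 47] [21, 21, 24, 20, 22, 20, 20, 21, 19, 22, 23, 21, 26, 29, 58, 112, 162, 190, 199, 199, 198, 198, 197]
(281, 113) [0.4628 0.328  0.046 ] [0.4633 0.3262 0.006 ]
(280, 240) [0.4566 0.1878 0.046 ] [0.4564 0.1689 0.006 ]
(281, 113) [0.4628 0.328  0.046 ] [0.4633 0.3262 0.006 ]
(274, 225) [0.4505 0.2067 0.046 ] [0.4496 0.1901 0.006 ]
(288, 225) [0.4664 0.206  0.046 ] [0.4673 0.1894 0.006 ]
(257, 108) [0.4389 0.3338 0.046 ] [0.4365 0.3327 0.006 ]
(306, 108) [0.488  0.3318 0.046 ] [0.4915 0.3305 0.006 ]
(257, 236) [0.4305 0.1938 0.046 ] [0.4271 0.1757 0.006 ]
(305, 236) [0.4854 0.1916 0.046 ] [0.4887 0.1733 0.006 ]
[280.19930756 189.94885486]
```

Emit:
send_rows:
  moves:
    - [[0,-0.08,0.17,0,0.04],[0,0,0,1,0],[0,0,0,1,0],[0,0,0,1,0],[0,0,0,1,0],[0,0,0,1,0],[0,0,0,1,0],[0,0,0,0.5,0],[0,0,0,0.5,0],[0,0,0,0,0]]

```text
t: 4.9
eef_pos: [0.4593, 0.2577, 0.0558]
ee_rot: [-0.0, 0.723, 0.691, -0.0]
wrist_force: [0.4, 0.6, 0.6]
grip_width: 0.501
grasp_force: 0.0
```

Emit:
send_rows:
  moves:
    - [[-1,0,0,0,0],[-1,0,0,0,0],[-1,0,0,0,0],[-1,0,0,0,0],[-1,0,0,0,0],[-1,0,0,0,0],[-1,0,0,0,0],[-1,0,0,0,0]]
  force: 40

```text
t: 5.9
eef_pos: [0.4599, 0.2581, 0.057]
ee_rot: [0.0, 0.723, 0.691, 0.001]
wrist_force: [0.1, -0.5, 6.6]
grip_width: 0.134
grasp_force: 42.6
```

Emit:
send_rows:
  moves:
    - [[-1,0,0,-0.3,0],[-1,0,0,-0.7,0],[-1,0,0,-1,0],[-1,0,0,-1,0],[-1,0,0,-1,0],[-1,0,0,-1,0],[-1,0,0,-1,0],[-1,0,0,-1,0],[-1,0,0,0,0]]

```text
t: 7.02
eef_pos: [0.4601, 0.2581, 0.2329]
ee_rot: [0.001, 0.723, 0.691, 0.002]
wrist_force: [-0.1, 0.1, -2.1]
grip_width: 0.133
grasp_force: 41.8
```

Emit:
send_rows:
  moves:
    - [[-1,-0.5,0.2,0,0],[-1,-1,0.3,0,0],[-1,-1,0.3,0,0],[-1,-1,0.3,0,0],[-1,-1,0.3,0,0],[-1,-1,0.3,0,0],[-1,-1,0.3,0,0],[-1,-1,0.3,0,0],[-1,-1,0.3,0,0],[-1,-1,0.3,0,0]]

```text
t: 8.28
eef_pos: [0.5205, 0.0156, 0.2297]
ee_rot: [-0.001, 0.723, 0.691, -0.001]
wrist_force: [0.0, 0.4, -1.9]
grip_width: 0.135
grasp_force: 41.8
```

Emit:
send_rows:
  moves:
    - [[-1,-1,0.3,0,0],[-1,-1,0.3,0,0],[-1,-1,0.3,0,0],[-1,-1,0.3,0,0],[-1,-1,0.3,0,0],[-1,-1,0.3,0,0],[-1,-1,0.3,0,0],[-1,-1,0.3,0,0],[-1,-1,0.3,0,0],[-1,-1,0.3,0,0]]

```text
t: 9.52
eef_pos: [0.584, -0.2373, 0.2292]
ee_rot: [-0.002, 0.723, 0.691, -0.001]
wrist_force: [0.7, -0.2, -1.3]
grip_width: 0.135
grasp_force: 41.8
```

Emit:
send_rows:
  moves:
    - [[-1,-1,0.2,0,0],[-1,-1,0.2,0,0],[-1,-1,0.2,0,-0.5],[-1,-1,0.2,0,-0.5],[-1,-0.5,0,0,-0.5],[-1,0,0,0,0],[-1,0,0,0,0],[-1,0,0,0,0]]

```text
t: 10.52
eef_pos: [0.602, -0.3482, 0.2311]
ee_rot: [-0.0, 0.676, 0.737, 0.0]
wrist_force: [1.0, 0.1, -1.6]
grip_width: 0.134
grasp_force: 41.7
```

Run:
```python
from h import *
import pickle
o=manip.get_obs();c=manip.calibration('wrist');snap('wrist','w2');pickle.dump((o,c),open('w2.pkl','wb'))
print(o['t'],o['eef_pos'],o['ee_rot'],o['grip_width'],o['wrist_force'],o['moment'])
print(proj(c,(0.5875,-0.1985,0.034)))
```

```text
10.525 [ 0.60202734 -0.34820955  0.23112293] [-2.73075680e-04  6.75946597e-01  7.36950554e-01  7.06988387e-05] 0.13358203546129974 [ 0.95128963  0.09938955 -1.57927992] [ 0.01045564 -0.01717356  0.01056996]
[274.65719283  23.40893595]
```

View pics/w2.png

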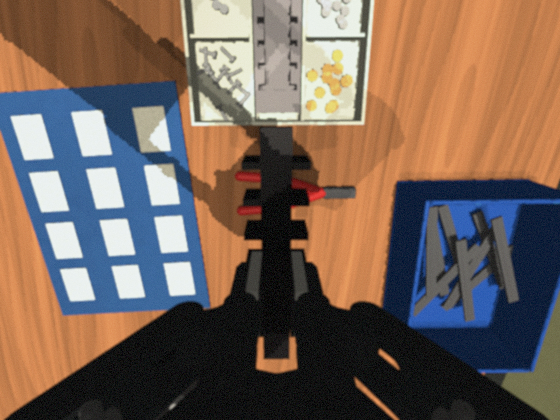

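The case's near end sits at the top of the picture and the comb end at (275,128). I'll move 70 mm back toward the case to see most of the liner.

Emit:
send_rows:
  moves:
    - [[-1,1,0,0,0],[-1,1,0,0,0],[-1,0.8,0,0,0],[-1,0,0,0,0],[-1,0,0,0,0]]

```text
t: 11.2
eef_pos: [0.5962, -0.2797, 0.2314]
ee_rot: [0.0, 0.676, 0.737, -0.0]
wrist_force: [0.3, -1.0, -1.2]
grip_width: 0.135
grasp_force: 41.7
```

Run:
```python
from h import *
import pickle
o=manip.get_obs();c=manip.calibration('wrist');im=snap('wrist','w3');pickle.dump((o,c),open('w3.pkl','wb'))
print(o['t'],o['eef_pos'],o['ee_rot'])
print(proj(c,(0.5875,-0.1985,0.034)))
b=cv2.imread('pics/w3.png')[0:180,170:390];cv2.imwrite('pics/w3c.png',cv2.resize(b,None,fx=3.3,fy=3.3,interpolation=cv2.INTER_CUBIC))
```

```text
11.2 [ 0.59616564 -0.27967973  0.23144658] [ 3.65173790e-04  6.76042490e-01  7.36862540e-01 -1.22900685e-04]
[274.5215932   98.81596975]
```

View pics/w3c.png

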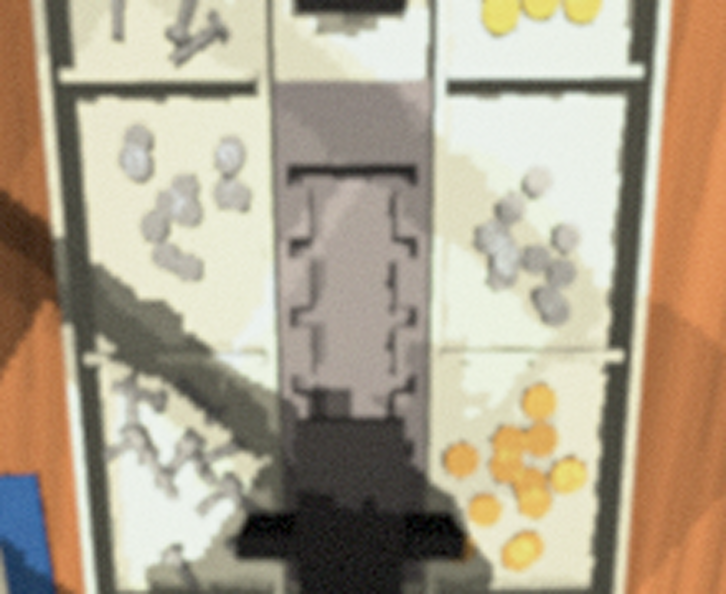

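The crop shows the liner running up to its far edge at crop row 82. The dark end wall of the trough is at row 165 (full picture (277,50)). Further groove walls are near rows 240, 312 and 382, and the spine end of the held comb is at row 418. Now I'll get the exact positions.

Run:
```python
from h import *
import pickle
o,c=pickle.load(open('w3.pkl','rb'))
g=cv2.imread('pics/w3.png').max(2).astype(int)
for u0,u1 in [(259,264),(289,295)]: print(u0,list(zip(range(20,135),g[20:135,u0:u1].mean(1).astype(int))))
for v in (30,40,90): print(v,list(zip(range(245,310),g[v-2:v+3,245:310].mean(0).astype(int))))
print('comb cols',[(v,int(g[v,268:284].mean())) for v in range(118,135)])
for v in (135,140,145,): xs=np.nonzero(g[v,255:300]<45)[0]+255;print(v,xs.min(),xs.max())
for n,p,z in [('liner end',(276.7,24.8),.034),('trough',(276.7,50.3),.034),('comb',(276.7,126.7),.2204)]: print(n,onz(c,p,z))
```

```text
259 [(20, np.int64(221)), (21, np.int64(222)), (22, np.int64(222)), (23, np.int64(213)), (24, np.int64(183)), (25, np.int64(151)), (26, np.int64(139)), (27, np.int64(139)), (28, np.int64(141)), (29, np.int64(140)), (30, np.int64(142)), (31, np.int64(142)), (32, np.int64(140)), (33, np.int64(141)), (34, np.int64(143)), (35, np.int64(145)), (36, np.int64(146)), (37, np.int64(148)), (38, np.int64(153)), (39, np.int64(159)), (40, np.int64(158)), (41, np.int64(160)), (42, np.int64(158)), (43, np.int64(161)), (44, np.int64(158)), (45, np.int64(160)), (46, np.int64(160)), (47, np.int64(159)), (48, np.int64(156)), (49, np.int64(129)), (50, np.int64(84)), (51, np.int64(50)), (52, np.int64(61)), (53, np.int64(93)), (54, np.int64(119)), (55, np.int64(138)), (56, np.int64(147)), (57, np.int64(156)), (58, np.int64(156)), (59, np.int64(154)), (60, np.int64(153)), (61, np.int64(153)), (62, np.int64(157)), (63, np.int64(159)), (64, np.int64(165)), (65, np.int64(169)), (66, np.int64(170)), (67, np.int64(176)), (68, np.int64(181)), (69, np.int64(185)), (70, np.int64(182)), (71, np.int64(157)), (72, np
[... 7810 characters left out ...]
4(171)), (298, np.int64(166)), (299, np.int64(151)), (300, np.int64(174)), (301, np.int64(227)), (302, np.int64(239)), (303, np.int64(236)), (304, np.int64(231)), (305, np.int64(235)), (306, np.int64(239)), (307, np.int64(240)), (308, np.int64(240)), (309, np.int64(240))]
comb cols [(118, 135), (119, 124), (120, 124), (121, 125), (122, 126), (123, 127), (124, 124), (125, 112), (126, 83), (127, 57), (128, 57), (129, 64), (130, 62), (131, 63), (132, 61), (133, 63), (134, 62)]Traceback (most recent call last):
  File "<stdin>", line 8, in <module>
    return umr_minimum(a, axis, None, out, keepdims, initial, where)
ValueError: zero-size array to reduction operation minimum which has no identity
```

Run:
```python
from h import *
import pickle
o,c=pickle.load(open('w3.pkl','rb'))
g=cv2.imread('pics/w3.png').max(2).astype(int)
for v in (133,140,144,148,175,182): print(v,[int(x) for x in g[v,250:302]])
u=np.array([-.0892,.996]);w=np.array([.996,.0892])
q=o['ee_rot'];tx=np.array([2*q[1]**2-1,2*q[1]*q[2]]);ty=np.array([tx[1],-tx[0]]);print('tx',tx,np.degrees(np.arctan2(tx[1],tx[0])))
L=[(v,off,onz(c,(276.5,v),.034)[:2]) for v,off in((49.6,.053),(71.4,.033),(92.3,.013),(113,-.007))]
for v,off,p in L: print(v,p.round(4),'centre',(p-off*u).round(4))
print('bay axis pts',onz(c,(276.35,40),.034),onz(c,(276.75,90),.034))
e=onz(c,(276,126.2),.2204)[:2];print('comb end',e,'centre rel tcp in tool',((e-o['eef_pos'][:2])@tx-.07)*1000,((e-o['eef_pos'][:2])@ty)*1000)
```

```text
133 [98, 94, 93, 94, 88, 88, 88, 89, 79, 71, 67, 65, 61, 62, 62, 57, 64, 60, 62, 66, 64, 65, 66, 66, 63, 60, 63, 63, 61, 60, 61, 64, 61, 67, 61, 66, 66, 63, 61, 61, 57, 57, 76, 87, 94, 114, 131, 131, 124, 130, 184, 218]
140 [154, 142, 114, 95, 87, 71, 60, 70, 74, 68, 67, 60, 56, 63, 61, 65, 65, 62, 67, 62, 54, 64, 58, 66, 63, 66, 58, 60, 66, 67, 59, 64, 63, 63, 62, 58, 65, 58, 59, 63, 60, 52, 67, 72, 86, 106, 121, 130, 130, 150, 193, 218]
144 [91, 94, 95, 93, 87, 76, 63, 58, 52, 52, 61, 55, 60, 63, 60, 63, 62, 60, 60, 66, 61, 54, 64, 60, 63, 63, 63, 57, 57, 65, 60, 61, 55, 59, 64, 61, 63, 59, 54, 62, 56, 61, 58, 58, 59, 54, 53, 55, 76, 125, 177, 218]
148 [123, 123, 102, 95, 86, 75, 59, 55, 57, 57, 46, 50, 47, 50, 43, 48, 54, 60, 60, 57, 51, 57, 63, 59, 62, 62, 60, 60, 56, 56, 58, 57, 59, 64, 62, 53, 56, 59, 60, 55, 60, 64, 53, 54, 59, 56, 57, 60, 62, 76, 85, 97]
175 [157, 160, 158, 165, 167, 147, 108, 84, 65, 57, 43, 26, 27, 31, 28, 30, 31, 18, 31, 24, 34, 27, 32, 28, 31, 22, 31, 32, 34, 29, 21, 27, 34, 32, 20, 21, 25, 34, 29, 30, 34, 34, 46, 53, 58, 59, 63, 68, 79, 104, 116, 111]
182 [84, 86, 102, 135, 159, 137, 111, 86, 81, 75, 59, 42, 36, 25, 27, 33, 28, 25, 18, 24, 26, 21, 25, 34, 32, 27, 26, 33, 26, 32, 35, 29, 22, 26, 31, 29, 33, 24, 30, 26, 29, 46, 65, 72, 86, 78, 79, 85, 86, 101, 102, 103]
tx [-0.0859331   0.99630077] 94.92968472781396
49.6 [ 0.5856 -0.1526] centre [ 0.5903 -0.2054]
71.4 [ 0.5873 -0.1724] centre [ 0.5902 -0.2052]
92.3 [ 0.589 -0.192] centre [ 0.5901 -0.205 ]
113 [ 0.5907 -0.2123] centre [ 0.5901 -0.2053]
bay axis pts [ 0.58469919 -0.14423079  0.034     ] [ 0.58904729 -0.1898028   0.034     ]
comb end [ 0.59010105 -0.21000482] centre rel tcp in tool -0.061684073913034765 -0.05477875421031939
```

Emit:
send_rows:
  moves:
    - [[-1,1,0.02,0,-0.05],[-1,1,0,0,0],[-1,0.99,0,0,0],[-1,0,0,1,0],[-1,0,0,1,0],[-1,0,0,1,0],[-1,0,0,1,0],[-1,0,0,1,0],[-1,0,0,0.8,0],[-1,0,0,0,0]]

```text
t: 12.5
eef_pos: [0.589, -0.2042, 0.0847]
ee_rot: [-0.002, 0.675, 0.738, -0.0]
wrist_force: [0.1, -0.6, -1.2]
grip_width: 0.135
grasp_force: 41.7
```

Emit:
send_rows:
  moves:
    - [[-1,0,0,0.1,0],[-1,0,0,0.1,0],[-1,0,0,0.1,0],[-1,0,0,0.08,0],[-1,0,0,0.05,0],[-1,0,0,0,0]]

```text
t: 13.25
eef_pos: [0.5899, -0.2046, 0.0755]
ee_rot: [-0.0, 0.674, 0.738, 0.0]
wrist_force: [-0.7, -0.1, -1.9]
grip_width: 0.13
grasp_force: 41.7
```

Emit:
send_rows:
  moves:
    - [[-1,-0.02,0,0.06,0],[-1,0,0,0.06,0],[-1,0,0,0.06,0],[-1,0,0,0,0]]

```text
t: 13.75
eef_pos: [0.5899, -0.2051, 0.0708]
ee_rot: [-0.0, 0.674, 0.738, 0.0]
wrist_force: [0.1, -1.2, -0.8]
grip_width: 0.136
grasp_force: 41.7
```

Emit:
send_rows:
  moves:
    - [[-1,0,0,0.06,0],[-1,0,0,0.06,0],[-1,0,0,0.06,0],[-1,0,0,0,0]]

```text
t: 14.25
eef_pos: [0.5899, -0.2051, 0.0663]
ee_rot: [-0.0, 0.674, 0.738, -0.0]
wrist_force: [0.5, 0.4, -1.6]
grip_width: 0.128
grasp_force: 41.7
```

The teeth are entering freely, so I'll continue down.

Emit:
send_rows:
  moves:
    - [[-1,0,0,0.08,0],[-1,0,0,0.08,0],[-1,0,0,0.08,0],[-1,0,0,0.08,0],[-1,0,0,0,0]]

```text
t: 14.88
eef_pos: [0.5898, -0.205, 0.0583]
ee_rot: [-0.0, 0.674, 0.738, -0.0]
wrist_force: [-0.0, -1.1, -0.8]
grip_width: 0.13
grasp_force: 41.7
```

Emit:
send_rows:
  moves:
    - [[-1,0,0,0.05,0],[-1,0,0,0.05,0],[-1,0,0,0.05,0],[-1,0,0,0,0]]

```text
t: 15.38
eef_pos: [0.5899, -0.2051, 0.0546]
ee_rot: [-0.0, 0.674, 0.738, 0.0]
wrist_force: [-0.5, -0.0, -0.7]
grip_width: 0.131
grasp_force: 41.7
```

Emit:
send_rows:
  moves:
    - [[-1,0,0,0.04,0],[-1,0,0,0.04,0],[-1,0,0,0,0]]

```text
t: 15.75
eef_pos: [0.5899, -0.2051, 0.0527]
ee_rot: [-0.0, 0.674, 0.738, 0.0]
wrist_force: [-0.2, 0.2, -1.0]
grip_width: 0.132
grasp_force: 41.7
```

Emit:
send_rows:
  moves:
    - [[-1,0,0,0.04,0],[-1,0,0,0,0]]

```text
t: 16.0
eef_pos: [0.5899, -0.2051, 0.0517]
ee_rot: [-0.0, 0.674, 0.738, 0.0]
wrist_force: [-0.4, -0.1, -0.7]
grip_width: 0.133
grasp_force: 41.7
```

Emit:
send_rows:
  moves:
    - [[-1,0,0,0.03,0],[-1,0,0,0,0]]

```text
t: 16.25
eef_pos: [0.59, -0.2052, 0.0511]
ee_rot: [0.0, 0.674, 0.738, 0.0]
wrist_force: [-0.1, 0.6, -0.7]
grip_width: 0.133
grasp_force: 41.9
```

Emit:
send_rows:
  moves:
    - [[-1,0,0,0.02,0],[-1,0,0,0,0]]

```text
t: 16.5
eef_pos: [0.59, -0.2052, 0.0511]
ee_rot: [0.0, 0.674, 0.738, 0.0]
wrist_force: [-1.4, 1.0, 5.3]
grip_width: 0.135
grasp_force: 42.5
```

Contact came at z 0.051, which is the expected home height. I'll release, rise and look at the latch.

Emit:
send_rows:
  moves:
    - [[-0.6,0,0,0,0],[-0.3,0,0,0,0],[0,0,0,0,0],[0,0,0,0,0],[0,0,0,-0.5,0],[0,0,0,-1,0],[0,0,0,-1,0],[0,0,0,-1,0],[0,0,0,-1,0],[0,0,0,0,0]]

```text
t: 17.75
eef_pos: [0.5912, -0.2057, 0.166]
ee_rot: [0.003, 0.674, 0.738, 0.001]
wrist_force: [-0.3, 0.2, -0.5]
grip_width: 0.498
grasp_force: 0.0
```

Run:
```python
from h import *
import pickle
o=manip.get_obs();c=manip.calibration('wrist');im=snap('wrist','w4');pickle.dump((o,c),open('w4.pkl','wb'))
print(o['t'],o['eef_pos'],o['ee_rot'],o['grip_width'])
print(proj(c,(0.577,-0.075,0.0785)),proj(c,(0.59,-0.205,0.076)))
```

```text
17.75 [ 0.59119754 -0.20569038  0.16602829] [0.0026729  0.67441439 0.73834774 0.00083586] 0.49817438227881633
[271.92180631  17.94654767] [274.19700587 207.3168187 ]
```

View pics/w4.png

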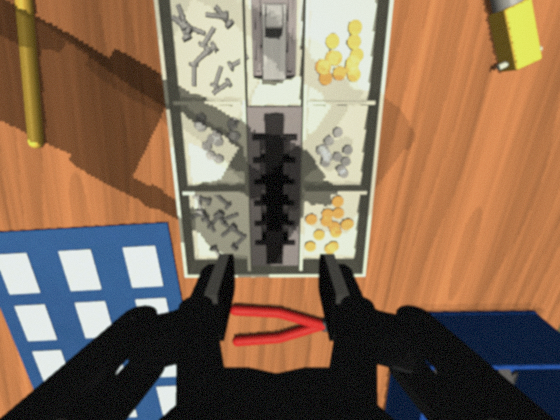

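The picture shows the comb seated, with its spine from (274,113) to (274,263). The latch tab is near (273,20), close to the predicted (272,18). I'll check the comb's pose and the tab.

Run:
```python
from h import *
import pickle
o,c=pickle.load(open('w4.pkl','rb'))
g=cv2.imread('pics/w4.png').max(2).astype(int)
print([(v,int(g[v,271:277].mean())) for v in range(107,118)],[(v,int(g[v,270:277].mean())) for v in range(256,270)])
a=onz(c,(274,112.5),.04);b=onz(c,(273.5,263),.04);print(a,b,np.linalg.norm(a-b),(a+b)/2)
print([(v,int(g[v,270:277].mean())) for v in range(0,80,2)])
print([(u,int(g[16,u])) for u in range(252,296)])
tx=np.array([-.089,.996]);ty=np.array([.996,.089])
d=np.array([.577,-.075])-o['eef_pos'][:2];print(d@tx/.025,d@ty/.025)
```

```text
[(107, 144), (108, 162), (109, 167), (110, 165), (111, 156), (112, 125), (113, 82), (114, 58), (115, 58), (116, 62), (117, 61)] [(256, 26), (257, 25), (258, 27), (259, 28), (260, 24), (261, 27), (262, 37), (263, 72), (264, 103), (265, 109), (266, 92), (267, 82), (268, 81), (269, 81)]
[ 0.58359092 -0.13512793  0.04      ] [ 0.59545426 -0.27471554  0.04      ] 0.14009082574720058 [ 0.58952259 -0.20492174  0.04      ]
[(0, 175), (2, 164), (4, 166), (6, 201), (8, 203), (10, 197), (12, 189), (14, 185), (16, 173), (18, 162), (20, 164), (22, 163), (24, 159), (26, 136), (28, 78), (30, 48), (32, 52), (34, 51), (36, 60), (38, 122), (40, 159), (42, 159), (44, 159), (46, 160), (48, 160), (50, 159), (52, 160), (54, 161), (56, 159), (58, 163), (60, 170), (62, 182), (64, 193), (66, 191), (68, 193), (70, 196), (72, 196), (74, 195), (76, 197), (78, 186)]
[(252, 149), (253, 135), (254, 131), (255, 131), (256, 132), (257, 133), (258, 131), (259, 118), (260, 102), (261, 121), (262, 141), (263, 152), (264, 139), (265, 120), (266, 135), (267, 157), (268, 162), (269, 161), (270, 170), (271, 175), (272, 176), (273, 174), (274, 170), (275, 174), (276, 177), (277, 180), (278, 187), (279, 187), (280, 189), (281, 183), (282, 160), (283, 155), (284, 170), (285, 156), (286, 125), (287, 106), (288, 135), (289, 169), (290, 179), (291, 175), (292, 175), (293, 179), (294, 179), (295, 184)]
5.257247907217655 -0.10037238328864016
```

Emit:
send_rows:
  moves:
    - [[0,1,0,0,0],[0,1,-0.05,0,0],[0,1,0,0,0],[0,1,0,0,0],[0,1,0,0,0],[0,0.3,0,0,0],[0,0,0,0,0],[0,0,0,1,0],[0,0,0,1,0],[0,0,0,1,0]]

```text
t: 19.05
eef_pos: [0.5768, -0.0742, 0.0872]
ee_rot: [0.0, 0.675, 0.738, -0.0]
wrist_force: [0.5, 0.5, -0.2]
grip_width: 0.503
grasp_force: 0.0
```

Emit:
send_rows:
  moves:
    - [[0,0,0,0.8,0],[0,0,0,0.5,0],[0,0,0,0,0],[-1,0,0,0,0],[-1,0,0,0,0],[-1,0,0,0,0],[-1,0,0,0,0],[-1,0,0,0,0],[-1,0,0,0,0]]
  force: 20

```text
t: 20.18
eef_pos: [0.578, -0.0735, 0.0565]
ee_rot: [0.001, 0.674, 0.738, 0.001]
wrist_force: [5.1, 0.7, 5.6]
grip_width: 0.134
grasp_force: 26.6
```

Emit:
send_rows:
  moves:
    - [[-1,-0.2,0.03,0,0],[-1,-0.2,0,0,0],[-1,-0.2,0,0,0],[-1,-0.2,0,0,0],[-1,-0.2,0,0,0],[-1,0,0,0,0]]

```text
t: 20.92
eef_pos: [0.5803, -0.0985, 0.0565]
ee_rot: [0.001, 0.674, 0.738, 0.0]
wrist_force: [2.4, -0.2, 5.4]
grip_width: 0.135
grasp_force: 26.9
```

Emit:
send_rows:
  moves:
    - [[-1,-0.08,0,0,0],[-1,-0.08,0,0,0],[-1,0,0,0,0]]

```text
t: 21.3
eef_pos: [0.5807, -0.1021, 0.0565]
ee_rot: [0.001, 0.674, 0.738, 0.001]
wrist_force: [3.4, 1.1, 6.5]
grip_width: 0.133
grasp_force: 26.9
```

Emit:
send_rows:
  moves:
    - [[-1,-0.08,0,0,0],[-1,-0.06,0,0,0],[-1,0,0,0,0]]

```text
t: 21.68
eef_pos: [0.5809, -0.1045, 0.0565]
ee_rot: [0.0, 0.674, 0.738, 0.001]
wrist_force: [3.1, 4.7, 8.3]
grip_width: 0.136
grasp_force: 27.0
```

Emit:
send_rows:
  moves:
    - [[-1,-0.08,0,0,0],[-1,0,0,0,0]]

```text
t: 21.92
eef_pos: [0.5808, -0.1046, 0.0564]
ee_rot: [-0.001, 0.674, 0.738, 0.002]
wrist_force: [2.8, 12.6, 9.3]
grip_width: 0.135
grasp_force: 27.2
```

The latch is at its end stop after about 31 mm. I'll relax the push, release and retreat.

Emit:
send_rows:
  moves:
    - [[-1,0.08,0,0,0],[-0.6,0,0,0,0],[0,0,0,0,0],[0,0,0,0,0],[0,0,0,-0.5,0],[0,0,0,-1,0],[0,0,0,-1,0],[0,0,0,-1,0],[0,0,0,-1,0],[0,0,0,0,0]]

```text
t: 23.18
eef_pos: [0.5816, -0.106, 0.1708]
ee_rot: [0.002, 0.674, 0.738, 0.001]
wrist_force: [-0.3, 0.4, 0.8]
grip_width: 0.502
grasp_force: 0.0
```

Emit:
send_rows:
  moves:
    - [[0,-1,0,0,0],[0,-1,0,0,0],[0,-1,0,0,0],[0,-1,0,0,0],[0,0,0,0,0],[0,0,0,0,0]]

```text
t: 23.92
eef_pos: [0.5893, -0.2051, 0.1677]
ee_rot: [-0.0, 0.675, 0.738, 0.0]
wrist_force: [0.6, 0.8, 0.3]
grip_width: 0.497
grasp_force: 0.0
```

Run:
```python
from h import *
o=manip.get_obs();c=manip.calibration('wrist');snap('wrist','w5')
print(o['t'],o['eef_pos'],o['wrist_force'])
print(proj(c,(0.5795,-0.1045,0.0785)),proj(c,(0.5895,-0.205,0.04)))
b=cv2.imread('pics/w5.png')[0:280,150:400];cv2.imwrite('pics/w5c.png',cv2.resize(b,None,fx=2.1,fy=2.1,interpolation=cv2.INTER_CUBIC))
```

```text
23.925 [ 0.58929325 -0.20505612  0.16774179] [0.62076968 0.8079154  0.33461945]
[275.19406855  69.78521729] [276.48201147 194.66259871]
```

View pics/w5c.png

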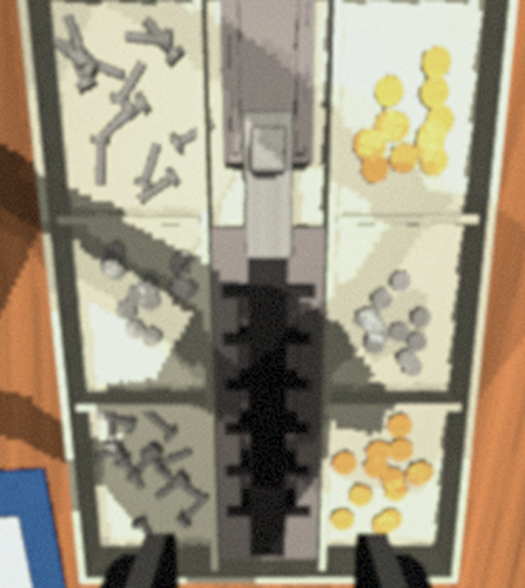

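The tongue lies over the comb's end (crop (268,258)), all six teeth are seated, and the gripper is clear.

```bash
python3 -c "
from bench import manip
print(manip.job_done())"
```

```text
the job is handed in; nothing more can be done
None
```

The six-toothed comb is fully home in the liner, the latch is slid to its end stop over the comb's end, and the job was handed in at about 24 s with nothing else touched; the judging result was not shown.

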